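Slide a freshly glued pipe riser into its curing stall

ROBOT

A 6-joint arm with a two-finger parallel gripper is mounted at the origin on the work surface. World frame = base frame: x ahead of the robot, y to its left, z up, the work surface at z = 0. Lengths are in m, angles in rad, forces in N, time in s.
With the tool pointing down it reaches from about 0.35 to 0.775 m from the base axis. Payload 7.3 kg.
Tool frame: the origin (TCP) lies on the centre line of the jaws, within the pads' length; the fingertips stand tip_reach ahead of it and the grasp point (between the pads) lies 6 mm ahead of it (tip_reach is the distance from the TCP to the fingertips, in m); x points along the fingers, y is the direction in which the jaws open and shut, and the axes are right-handed (so a half turn about x gives the same grasp; the last joint's range is limited). The gripper opens to 92 mm and grips with 3 to 60 N. Pads are 19 mm wide; open, the fingers measure 130 mm over their backs; the gripper's body (75 mm by 190 mm) begins 47 mm behind the grasp point.
Start: joints at [-1.261, 0.342, 1.524, -0, 1.275, -0.146], TCP at [0.231, -0.471, 0.252] pointing down, gripper open.
Joint ranges: [-2.53, 2.53], [-0.77, 2.02], [0.04, 2.7], [-1, 4.14], [0.28, 2.66], [-3.11, 3.11]. Speed limits (rad/s): [2.57, 2.57, 3.14, 3.14, 3.14, 3.14].

INTERFACE

Orientations are given as [roll, pitch, yaw] about the fixed x, y, z axes, in that order (R = Rz(yaw) Ry(pitch) Rx(roll)).
In Python, from cell import observe, read_camera, get_calibration, hand_in, tip_reach gives the robot as it stands. The module is installed in compiled form; this text tells all that it offers.
- The arm moves only by the shell command python3 -m crank 'ROWS' [FORCE]. ROWS is JSON, a list of rows, each an object of numbers: "fingers": the opening, from -1 (shut) to 1 (fully open); "tx", "ty", "tz": the shift along the tool's x, y, z in units of 40 mm (1.0 is 40 mm); "roll": the turn about the tool's x in units of 10 degrees (1.0 is 10 degrees). In form: [{"fingers": .., "tx": .., "ty": .., "tz": .., "roll": ..}, ...]. A call has exactly 8 rows; each row is the pose to reach, as a shift and turn from the pose commanded when the call began, along the tool's axes at that moment; what a row does not reach only later rows make up. A row lasts 1/8 s, in which the tool goes at most 62.5 mm and 10.7 degrees, less where a joint would pass 70% of its speed; a pose out of reach is approached as far as the arm can. A call with a gripper value outside its range is refused whole. The fingers move at their own pace and stop on an object; FORCE is the grip in N (left out, the last holds). Time passes only in rows, so rows that repeat a pose let the fingers close, or fill a call up. It gives the time, the measured TCP pose, the force and the opening at its end, in the units of the state.
- observe(): the state, without advancing time (a new reading comes with each control period).
- read_camera(name): name is "scene" or "top" or "wrist"; returns (picture, depth): 400x640x3 uint8, red, green, blue; 400x640 float32, m along the optical axis (not along the pixel's ray), 0 where there is no reading.
- get_calibration(name): a dict with "vertical_fov" (degrees; the focal length in pixels is half the picture's height over the tangent of half this angle, whatever the lens; pixels are square), "cx", "cy" (the principal point, pixels), "dist_coeffs" ([k1, k2, p1, p2, k3] as OpenCV has them; the pictures are not rectified), "pose" (4x4, takes a point from camera to world coordinates); the wrist camera has in their place "T_tool_cam" (4x4, takes a point from camera to tool coordinates, whose origin is the TCP and whose axes are the tool frame's). Camera axes: x right, y down, z forward; pixel columns grow to the right and rows downward; lengths in m; the calibration is good to about 2 mm. A picture is of the moment at which its call begins: read the wrist's pose just before it. get_calibration takes no time and is no camera call.
- hand_in(): hands the job in, once; it reports no verdict.
The state is a dict: "time": time; "qpos": joint angles; "qvel": joint speeds; "joint_efforts": joint torques, N m; "tool_pos": TCP position; "tool_rot": TCP orientation; "contact_force": force on the tool from outside, world axes, zero at the start; "torque": the same for the moment, N m; "opening": finger opening in m.
Only numpy, scipy, OpenCV 4.12 (cv2) and the standard library are available. Lean on these libraries where they do the work, as an engineer would, in place of code of your own. Each camera call takes 0.05 s, during which the arm holds its last target. There are 200 camera calls.

TASK

The tall pipe riser has just been glued and the joint above its foot cap is still soft. Push it gently by its foot cap only, so that it slides upright over the bench into the free stall of the plywood curing rack (the one with the drip card), fully home against the back fence, then back away. Do not lift it, tip it over or touch the pipe above the cap, and leave the two short risers, the tin and the tee fitting alone.

Things in the scene. Friction and masses are not known exactly. Their poses are not given: they have to be found in the camera images.
- riser: tall white riser, loose, upright, 190 mm tall, about 0.4 kg in all, centre of mass about 70 mm up. Its foot cap, the only place to push, is an upright cylinder 48 mm in diameter, 40 mm high. Origin: centre of its underside, z up; round, so yaw means nothing. Friction about 0.6: pushed below 20 mm height it slides, near the cap's top or above it may tip
- riser_pipe: the upper part of the same riser, glued into the cap: an upright pipe 32 mm in diameter from 40 mm to 190 mm above the bench, with a collar 40 mm in diameter over its top 30 mm. Not to be touched by fingers, gripper or arm. Origin on its axis where it leaves the cap, 40 mm above the riser's underside
- rack: fixed plywood rack: a row of three stalls along its y, 78 mm apart, each 66 mm wide inside, open above and to -x. Back and side fences 12 mm thick, 30 mm high; side fences reach 46 mm forward of the back fence, so mouths lie at x = -22 mm; floor is the bare bench. Origin on the bench, mid stall, 24 mm before the back fence's face; x points into the stalls, in the world roughly +y
- card: thin white paper drip card (44 mm along the way in, 56 mm across, under 1 mm, no obstacle) lying in the free stall, fixed. Origin at the place where the riser's underside centre comes when fully home: midway between the stall's side fences, 24 mm in front of the back fence's face. Its axes are parallel to the rack's: x is the way in
- short_a: short white capped riser, bystander, 80 mm tall, foot cap 48 mm in diameter and 40 mm high, pipe above it 32 mm in diameter, loose, standing in one of the stalls; origin at the centre of its underside
- short_b: a second short riser like short_a, standing in another stall; origin at the centre of its underside
- tin: round pale tin with a plain paper band, bystander, 72 mm in diameter and 85 mm high, loose, standing; origin at the centre of its underside
- tee: grey plastic pipe tee lying flat, bystander, 88 mm along its x, branch reaching 50 mm to its +y, 48 mm high, loose; origin on the bench under the middle of its straight run
Not all that is in view belongs to the job. Several things have the shape of the riser; the one meant has the colours described above.

How it is judged:
By the outcome, as a careful person would: the job done as asked, in the order asked, and still so for the second after the job is handed in, with the robot touching nothing.
It also fails if it takes over 64 s, if anything falls off the work surface, if the arm or the gripper's body presses on something with over 40 N, if the wrist force passes 120 N, or if a joint passes its speed limit or range.

## Working session

There is one attempt and no reset: what is moved stays moved. The work goes in short steps, Python scripts to look and compute and a shell command to move; the robot and the scene stay as the last step left them, time stands still between calls to the robot, and variables do not carry over. Pictures are saved under pics/ and viewed, about 8 in all and at most 12, crops included, and the job is handed in when it is done.

```bash
mkdir -p pics; cat > h.py <<'E'
import numpy as np, cv2
from cell import *
from scipy.spatial.transform import Rotation as R
def K(c):
    f=200/np.tan(np.radians(c["vertical_fov"])/2); return np.array([[f,0,c["cx"]],[0,f,c["cy"]],[0,0,1]])
def pose(name,s=None):
    c=get_calibration(name)
    if "pose" in c: return c,np.array(c["pose"])
    T=np.eye(4); T[:3,:3]=R.from_euler('xyz',s["tool_rot"]).as_matrix(); T[:3,3]=s["tool_pos"]
    return c,T@np.array(c["T_tool_cam"])
def onplane(name,px,z,s=None):
    c,T=pose(name,s); px=np.array(px,float).reshape(-1,1,2)
    n=cv2.undistortPoints(px,K(c),np.array(c["dist_coeffs"],float)).reshape(-1,2)
    d=np.c_[n,np.ones(len(n))]@T[:3,:3].T; o=T[:3,3]
    return o+d*((z-o[2])/d[:,2])[:,None]
def cloud(name,depth,s=None):
    c,T=pose(name,s); v,u=np.mgrid[:400,:640]
    n=cv2.undistortPoints(np.stack([u,v],-1).reshape(-1,1,2).astype(float),K(c),np.array(c["dist_coeffs"],float)).reshape(-1,2)
    P=np.c_[n,np.ones(len(n))]*depth.reshape(-1,1)
    return (P@T[:3,:3].T+T[:3,3]).reshape(400,640,3)
E
python3 - <<'E'
from h import *
s=observe(); print(s["tool_pos"],s["tool_rot"],s["opening"],tip_reach, s["time"])
ims=[]
for n in("scene","top"):
    p,d=read_camera(n); np.savez(n,p=p,d=d); cv2.imwrite(f"pics/{n}0.png",p[...,::-1]); print(n,np.round(pose(n)[1][:3,3],3),pose(n)[0]["vertical_fov"],(d==0).mean())
E
```

```text
[ 0.23099042 -0.47104437  0.25104457] [-1.71734582  1.56925256  1.88004394] 0.09206518105355013 0.025 0.0
scene [1.16  0.359 0.591] 53.12288684612596 0.00430859375
top [0.564 0.073 1.094] 44.23927176716671 0.00405859375
```

View pics/scene0.png

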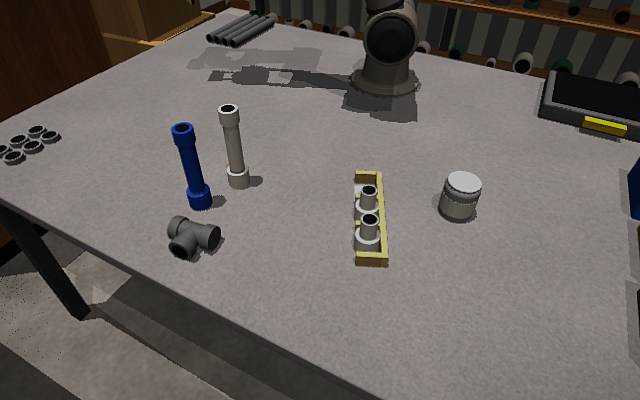

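View pics/top0.png

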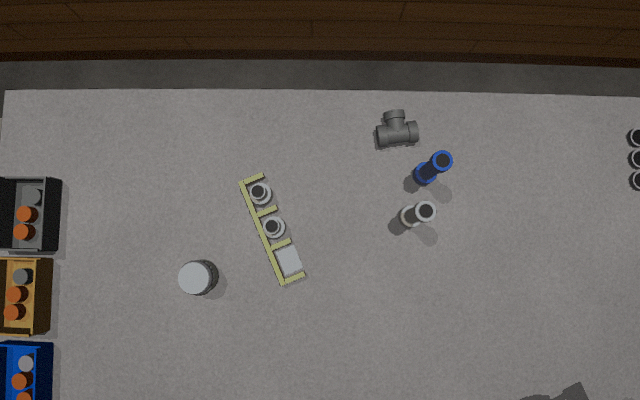

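The scene view shows two tall risers: a white one at scene (237,150) / top (412,213), and a blue one at scene (192,170) / top (430,170). The tee is at top (397,132) and the tin at top (198,278). The rack is at top (270,230), with its free stall and card at (288,262). The look-alikes are the blue riser and the two short white ones at top (260,193) and (273,227), so I choose the tall white one.

```bash
python3 - <<'E'
from h import *
z=np.load("top.npz"); p,d=z["p"],z["d"]; C=cloud("top",d)
S=np.load("scene.npz"); ps=S["p"]; CS=cloud("scene",S["d"])
bench=C[300:380,100:400,2]; print("bench z",np.median(bench))
def fitc(P):
    A=np.c_[2*P,np.ones(len(P))]; b=(P**2).sum(1); x=np.linalg.lstsq(A,b,rcond=None)[0]; return x[:2],np.sqrt(x[2]+x[:2]@x[:2])
# riser cap
a=onplane("top",[[410,215]],0.04)[0]; print("guess",a)
for nm,Q in(("top",C),("scene",CS)):
    P=Q.reshape(-1,3); near=np.hypot(*(P[:,:2]-a[:2]).T)<0.05
    for lo,hi in((.008,.034),(.05,.15),(.164,.186)):
        m=near&(P[:,2]>lo)&(P[:,2]<hi)
        if m.sum()>10: print("riser",nm,lo,m.sum(),fitc(P[m][:,:2]))
    m=near&(P[:,2]>.18); print("top centre bbox",nm,P[m].min(0) if m.any() else 0,P[m].max(0) if m.any() else 0)
# card
hsv=cv2.cvtColor(p,cv2.COLOR_RGB2HSV); print("card hsv",hsv[262,288],"bench",hsv[320,300],"fence",hsv[280,290])
m=((hsv[...,2]>hsv[262,288,2]-25)&(hsv[...,1]<40)).astype(np.uint8); r=np.zeros_like(m); r[240:280,270:310]=m[240:280,270:310]
n,l,st,ce=cv2.connectedComponentsWithStats(r); i=l[262,288]; print("card px",st[i],ce[i],onplane("top",[ce[i]],0.0005))
c=max(cv2.findContours((l==i).astype(np.uint8),0,1)[0],key=cv2.contourArea)
W=onplane("top",c.reshape(-1,2),0.0005)[:,:2].astype(np.float32); print("card rect",cv2.minAreaRect(W))
# rack: yellow mask, z ~0.03
y=((hsv[...,0]>18)&(hsv[...,0]<38)&(hsv[...,1]>70)).astype(np.uint8); y[:,:225]=0;y[:,320:]=0;y[:160]=0;y[300:]=0
P=C[(y>0)&(abs(C[...,2]-.03)<.006)]; W=P[:,:2].astype(np.float32); print("rack rect",len(P),cv2.minAreaRect(W),cv2.boxPoints(cv2.minAreaRect(W)))
# others
for nm,px,h in(("tin",(198,278),.085),("blue",(442,160),.19),("shortA",(260,193),.08),("shortB",(273,227),.08),("tee",(397,132),.03)):
    a=onplane("top",[px],h)[0]; print(nm,a.round(3),C[px[1],px[0]].round(3))
cv2.imwrite("pics/crop1.png",np.hstack([cv2.resize(ps[90:230,150:290,::-1],(400,400)),cv2.resize(p[160:300,230:330,::-1],(286,400))]))
E
```

```text
bench z 0.0002077167410541314
guess [ 0.63253026 -0.10837564  0.04      ]
riser top 0.008 43 (array([ 0.63084703, -0.11254445]), np.float64(0.024192452538768127))
riser top 0.05 103 (array([ 0.63030811, -0.11005332]), np.float64(0.01545497434806327))
riser top 0.164 48 (array([ 0.63072001, -0.11021298]), np.float64(0.01966040685418544))
top centre bbox top [ 0.61194964 -0.12951784  0.18159514] [ 0.64929171 -0.09026585  0.19495935]
riser scene 0.008 200 (array([ 0.62972664, -0.11014926]), np.float64(0.023370688856106728))
riser scene 0.05 609 (array([ 0.63026222, -0.10982818]), np.float64(0.01494268043540347))
riser scene 0.164 201 (array([ 0.62998166, -0.11025941]), np.float64(0.019086322785173485))
top centre bbox scene [ 0.61040634 -0.13059632  0.18014801] [ 0.64999305 -0.09006491  0.19277843]
card hsv [ 90   8 160] bench [  8   8 130] fence [ 33  76 161]
card px [276 245  29  31 516] [289.13565891 259.69573643] [[5.32229218e-01 1.51820590e-01 5.00000000e-04]]
card rect ((0.5325267910957336, 0.15078866481781006), (0.05846874788403511, 0.04751000925898552), 24.10660743713379)
rack rect 713 ((0.6007005572319031, 0.19076626002788544), (0.2443443089723587, 0.057354968041181564), 23.900516510009766) [[0.47738594 0.16748664]
 [0.5006233  0.11504984]
 [0.7240152  0.21404588]
 [0.7007778  0.26648268]]
tin [0.494 0.332 0.085] [0.493 0.333 0.082]
blue [ 0.726 -0.143  0.19 ] [ 0.726 -0.143  0.19 ]
shortA [0.671 0.21  0.08 ] [0.671 0.209 0.081]
shortB [0.601 0.181 0.08 ] [0.601 0.181 0.081]
tee [ 0.816 -0.082  0.03 ] [ 0.813 -0.08   0.042]
```

View pics/crop1.png

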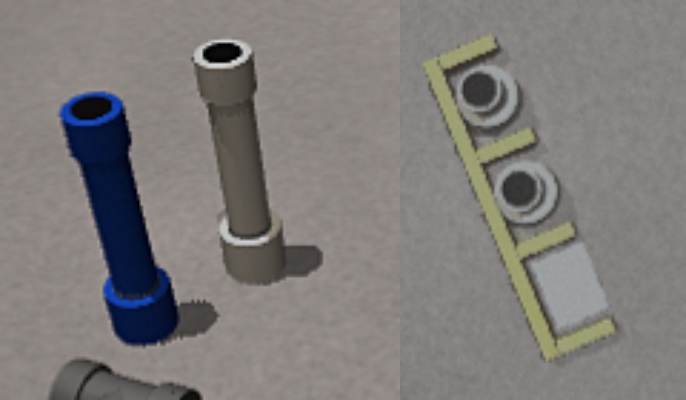

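The crop confirms the tall white riser on the right, with the blue one beside it, and the card in the end stall. Card centre and rack outline agree to about 1.5 mm. The tool stays vertical, so I need to know how the gripper body sits next to the pipe. I'll move into view behind the riser and look.

```bash
cat >> h.py <<'E'
def units(dw,s=None):
    s=s or observe(); return (R.from_euler('xyz',s["tool_rot"]).as_matrix().T@np.array(dw)/0.04).round(2)
E
python3 - <<'E'
from h import *
s=observe(); print(R.from_euler('xyz',s["tool_rot"]).as_matrix().round(3)); t=np.array([.64,-.29,.25]); print(units(t-s["tool_pos"]))
print(units([.1,0,0]),units([0,.1,0]))
E
```

```text
[[-0.     0.44  -0.898]
 [ 0.001 -0.898 -0.44 ]
 [-1.    -0.001 -0.   ]]
[  0.03   0.44 -11.17]
[-0.    1.1  -2.24] [ 0.   -2.24 -1.1 ]
```

```bash
python3 -m crank '[{"fingers":1,"tx":0,"ty":0.1,"tz":-1.5,"roll":0},{"fingers":1,"tx":0,"ty":0.2,"tz":-3,"roll":0},{"fingers":1,"tx":0,"ty":0.2,"tz":-4.5,"roll":0},{"fingers":1,"tx":0,"ty":0.3,"tz":-6,"roll":0},{"fingers":1,"tx":0,"ty":0.4,"tz":-7.5,"roll":0},{"fingers":1,"tx":0,"ty":0.4,"tz":-9,"roll":0},{"fingers":1,"tx":0,"ty":0.4,"tz":-10.2,"roll":0},{"fingers":1,"tx":0,"ty":0.4,"tz":-11.2,"roll":0}]'
python3 - <<'E'
from h import *
s=observe(); print(s["tool_pos"],s["tool_rot"],s["time"])
p,d=read_camera("scene"); C=cloud("scene",d); np.savez("g",p=p,d=d)
w,dw=read_camera("wrist")
cv2.imwrite("pics/g1.png",np.vstack([cv2.resize(p[:240,:400,::-1],(500,300)),cv2.resize(w[...,::-1],(500,300))]))
M=R.from_euler('xyz',s["tool_rot"]).as_matrix(); P=(C.reshape(-1,3)-s["tool_pos"])@M
P=P[(P[:,0]<.03)&(P[:,0]>-.3)&(abs(P[:,1])<.14)&(abs(P[:,2])<.14)]
for a in np.arange(-.30,.03,.02):
    Q=P[(P[:,0]>=a)&(P[:,0]<a+.02)]
    if len(Q)>5: print("x",a.round(3),len(Q),"y",np.percentile(Q[:,1],[1,99]).round(3),"z",np.percentile(Q[:,2],[1,99]).round(3))
E
```

```text
time: 1.1
tool_pos: [0.6419, -0.2871, 0.2508]
tool_rot: [-0.976, 1.57, 2.622]
contact_force: [-0.1, -1.2, -0.4]
opening: 0.0917
[ 0.64192075 -0.28707077  0.25083273] [-0.97607089  1.56959512  2.62242072] 1.1
x -0.14 116 y [-0.051  0.016] z [-0.025 -0.015]
x -0.12 539 y [-0.051  0.015] z [-0.028  0.016]
x -0.1 1273 y [-0.095  0.093] z [-0.037  0.033]
x -0.08 1034 y [-0.095  0.091] z [-0.038  0.025]
x -0.06 845 y [-0.088  0.085] z [-0.038  0.032]
x -0.04 225 y [-0.066  0.066] z [-0.015  0.01 ]
x -0.02 274 y [-0.065  0.064] z [-0.013  0.009]
x 0.0 218 y [-0.064  0.062] z [-0.013  0.01 ]
x 0.02 24 y [-0.053  0.052] z [-0.014  0.003]
```

View pics/g1.png

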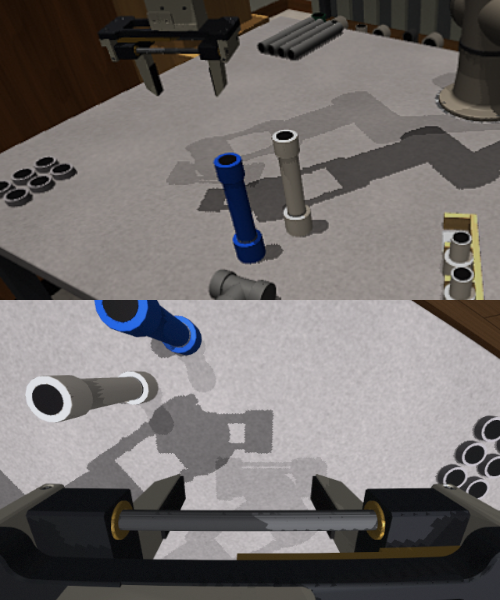

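The body is a 190 x 75 mm slab starting about 66 mm above the fingertips, and it protrudes about 28 mm past the fingers. With the tool exactly vertical it would hit the pipe before a fingertip reached the cap, so I need a tilted tool, which the rows don't offer directly. I'll go up in free air to the edge of reach and see whether "as far as the arm can" leaves any tilt.

```bash
python3 -m crank '[{"fingers":-1,"tx":-1.5,"ty":0,"tz":0,"roll":0},{"fingers":-1,"tx":-3,"ty":0,"tz":0,"roll":0},{"fingers":-1,"tx":-4.5,"ty":0,"tz":0,"roll":0},{"fingers":-1,"tx":-6,"ty":0,"tz":0,"roll":0},{"fingers":-1,"tx":-7.5,"ty":0,"tz":0,"roll":0},{"fingers":-1,"tx":-9,"ty":0,"tz":0,"roll":0},{"fingers":-1,"tx":-10.5,"ty":0,"tz":0,"roll":0},{"fingers":-1,"tx":-12,"ty":0,"tz":0,"roll":0}]'
python3 - <<'E'
from h import *
s=observe(); print(np.round(s["qpos"],3)); print(R.from_euler('xyz',s["tool_rot"]).as_matrix().round(3))
E
```

```text
time: 2.2
tool_pos: [0.5641, -0.2545, 0.578]
tool_rot: [2.257, 1.537, -0.429]
contact_force: [0.3, -0.1, 1.2]
opening: 0.0163
[-0.55   0.682  0.038  0.006  2.388  0.57 ]
[[ 0.031  0.439 -0.898]
 [-0.014 -0.898 -0.44 ]
 [-0.999  0.026 -0.022]]
```

```bash
python3 -m crank '[{"fingers":-1,"tx":1,"ty":0,"tz":0,"roll":0},{"fingers":-1,"tx":2,"ty":0,"tz":0,"roll":0},{"fingers":-1,"tx":2,"ty":0,"tz":0,"roll":0},{"fingers":-1,"tx":2,"ty":0,"tz":0,"roll":0},{"fingers":-1,"tx":2,"ty":0,"tz":0,"roll":0},{"fingers":-1,"tx":2,"ty":0,"tz":0,"roll":0},{"fingers":-1,"tx":2,"ty":0,"tz":0,"roll":0},{"fingers":-1,"tx":2,"ty":0,"tz":0,"roll":0}]'
python3 - <<'E'
from h import *
s=observe(); print(np.round(s["qpos"],3)); print(R.from_euler('xyz',s["tool_rot"]).as_matrix().round(3))
E
```

```text
time: 3.2
tool_pos: [0.5679, -0.2559, 0.4971]
tool_rot: [2.258, 1.536, -0.427]
contact_force: [0.7, 0.3, 0.3]
opening: 0.0004
[-0.548  0.509  0.607  0.005  1.992  0.569]
[[ 0.031  0.44  -0.898]
 [-0.014 -0.898 -0.44 ]
 [-0.999  0.027 -0.022]]
```

The tilt persists, because commands are relative to the pose actually reached. So I can build up tilt by reaching outward past the limit, in the azimuth the tool must lean (about 112°, the push direction). I'll swing there high up and turn the jaws across the push line.

```bash
python3 -m crank '[{"fingers":-1,"tx":0,"ty":-1.4,"tz":-0.6,"roll":-1},{"fingers":-1,"tx":0,"ty":-2.8,"tz":-1.3,"roll":-2},{"fingers":-1,"tx":0,"ty":-4.2,"tz":-1.9,"roll":-3},{"fingers":-1,"tx":0,"ty":-5.7,"tz":-2.6,"roll":-4},{"fingers":-1,"tx":0,"ty":-7.1,"tz":-3.2,"roll":-5},{"fingers":-1,"tx":0,"ty":-8.5,"tz":-3.8,"roll":-6.5},{"fingers":-1,"tx":0,"ty":-10,"tz":-4.5,"roll":-7.5},{"fingers":-1,"tx":0,"ty":-11.5,"tz":-5.1,"roll":-8.6}]'
python3 - <<'E'
from h import *
s=observe(); print(np.round(s["qpos"],3)); print(R.from_euler('xyz',s["tool_rot"]).as_matrix().round(3)); print(units(np.array([-.21,.52,.5])-s["tool_pos"]))
E
```

```text
time: 4.2
tool_pos: [0.5486, 0.2426, 0.4895]
tool_rot: [0.824, 1.537, -0.421]
contact_force: [0.7, -0.7, -0.5]
opening: 0.0006
[ 0.3    0.45   0.724 -0.024  1.942 -0.036]
[[ 0.031  0.947  0.32 ]
 [-0.014  0.321 -0.947]
 [-0.999  0.025  0.023]]
[ -0.95 -15.73 -12.63]
```

```bash
python3 -m crank '[{"fingers":-1,"tx":0,"ty":-1.2,"tz":-1,"roll":0},{"fingers":-1,"tx":0,"ty":-2.4,"tz":-2,"roll":0},{"fingers":-1,"tx":0,"ty":-3.6,"tz":-3,"roll":0},{"fingers":-1,"tx":0,"ty":-4.8,"tz":-4,"roll":0},{"fingers":-1,"tx":0,"ty":-6,"tz":-5,"roll":0},{"fingers":-1,"tx":0,"ty":-7.2,"tz":-6,"roll":0},{"fingers":-1,"tx":0,"ty":-8.4,"tz":-7,"roll":0},{"fingers":-1,"tx":0,"ty":-9.6,"tz":-8,"roll":0}]'
python3 -m crank '[{"fingers":-1,"tx":0,"ty":-1.2,"tz":-1,"roll":0},{"fingers":-1,"tx":0,"ty":-2.4,"tz":-2,"roll":0},{"fingers":-1,"tx":0,"ty":-3.6,"tz":-3,"roll":0},{"fingers":-1,"tx":0,"ty":-4.8,"tz":-4,"roll":0},{"fingers":-1,"tx":0,"ty":-5.8,"tz":-6,"roll":0},{"fingers":-1,"tx":0,"ty":-5.8,"tz":-12,"roll":0},{"fingers":-1,"tx":0,"ty":-5.8,"tz":-20,"roll":0},{"fingers":-1,"tx":0,"ty":-5.8,"tz":-30,"roll":0}]'
python3 - <<'E'
from h import *
s=observe(); print(np.round(s["qpos"],3)); print(R.from_euler('xyz',s["tool_rot"]).as_matrix().round(3)); print(units(np.array([-.21,.52,.5])-s["tool_pos"]))
E
```

```text
time: 5.2
tool_pos: [0.082, 0.4237, 0.4729]
tool_rot: [0.856, 1.537, -0.395]
contact_force: [-0.1, 1.6, -0.8]
opening: 0.0005
time: 6.2
tool_pos: [-0.2379, 0.6862, 0.442]
tool_rot: [1.482, 1.546, 0.232]
contact_force: [-15.4, 60.0, 27.3]
opening: 0.0001
[ 1.809  0.887  0.035 -0.031  2.219  1.47 ]
[[ 0.024  0.949  0.315]
 [ 0.006  0.315 -0.949]
 [-1.     0.025  0.002]]
[-1.46 -0.61  4.17]
```

```bash
python3 -m crank '[{"fingers":-1,"tx":0,"ty":0,"tz":0,"roll":0},{"fingers":-1,"tx":0,"ty":0,"tz":0,"roll":0},{"fingers":-1,"tx":0,"ty":0,"tz":-2,"roll":0},{"fingers":-1,"tx":0,"ty":0,"tz":-5,"roll":0},{"fingers":-1,"tx":0,"ty":0,"tz":-10,"roll":0},{"fingers":-1,"tx":0,"ty":0,"tz":-15,"roll":0},{"fingers":-1,"tx":0,"ty":0,"tz":-15,"roll":0},{"fingers":-1,"tx":0,"ty":0,"tz":-15,"roll":0}]'
python3 - <<'E'
from h import *
s=observe(); print(np.round(s["qpos"],3)); print(R.from_euler('xyz',s["tool_rot"]).as_matrix().round(3)); print(s["contact_force"])
E
```

```text
time: 7.2
tool_pos: [-0.2603, 0.767, 0.3243]
tool_rot: [2.634, 1.52, 1.384]
contact_force: [-0.1, -0.3, 0.6]
opening: 0.0005
[ 1.811  1.042  0.036 -0.023  2.017  1.48 ]
[[ 0.009  0.949  0.316]
 [ 0.05   0.315 -0.948]
 [-0.999  0.025 -0.044]]
[-0.11540992 -0.32888288  0.63499924]
```

```bash
python3 -m crank '[{"fingers":-1,"tx":-4,"ty":0,"tz":-10,"roll":0},{"fingers":-1,"tx":-8,"ty":0,"tz":-20,"roll":0},{"fingers":-1,"tx":-15,"ty":0,"tz":-40,"roll":0},{"fingers":-1,"tx":-15,"ty":0,"tz":-40,"roll":0},{"fingers":-1,"tx":-15,"ty":0,"tz":-40,"roll":0},{"fingers":-1,"tx":-15,"ty":0,"tz":-40,"roll":0},{"fingers":-1,"tx":-15,"ty":0,"tz":-40,"roll":0},{"fingers":-1,"tx":-15,"ty":0,"tz":-40,"roll":0}]'
python3 - <<'E'
from h import *
s=observe(); print(np.round(s["qpos"],3)); print(R.from_euler('xyz',s["tool_rot"]).as_matrix().round(3)); print(s["contact_force"])
E
```

```text
time: 8.2
tool_pos: [-0.2653, 0.7862, 0.3136]
tool_rot: [2.883, 1.475, 1.633]
contact_force: [0.1, 0.2, -0.2]
opening: 0.0004
[ 1.81   1.056  0.037 -0.018  1.954  1.481]
[[-0.006  0.949  0.316]
 [ 0.095  0.315 -0.944]
 [-0.995  0.024 -0.092]]
[ 0.0938639   0.18171132 -0.17239311]
```

Each over-reach call adds about 2.7° of outward tilt. I'll repeat it to get about 27°.

```bash

python3 -m crank '[{"fingers":-1,"tx":-4,"ty":0,"tz":-10,"roll":0},{"fingers":-1,"tx":-8,"ty":0,"tz":-20,"roll":0},{"fingers":-1,"tx":-8,"ty":0,"tz":-20,"roll":0},{"fingers":-1,"tx":-8,"ty":0,"tz":-20,"roll":0},{"fingers":-1,"tx":-8,"ty":0,"tz":-20,"roll":0},{"fingers":-1,"tx":-8,"ty":0,"tz":-20,"roll":0},{"fingers":-1,"tx":-8,"ty":0,"tz":-20,"roll":0},{"fingers":-1,"tx":-8,"ty":0,"tz":-20,"roll":0}]'
python3 -m crank '[{"fingers":-1,"tx":-4,"ty":0,"tz":-10,"roll":0},{"fingers":-1,"tx":-8,"ty":0,"tz":-20,"roll":0},{"fingers":-1,"tx":-8,"ty":0,"tz":-20,"roll":0},{"fingers":-1,"tx":-8,"ty":0,"tz":-20,"roll":0},{"fingers":-1,"tx":-8,"ty":0,"tz":-20,"roll":0},{"fingers":-1,"tx":-8,"ty":0,"tz":-20,"roll":0},{"fingers":-1,"tx":-8,"ty":0,"tz":-20,"roll":0},{"fingers":-1,"tx":-8,"ty":0,"tz":-20,"roll":0}]'
python3 -m crank '[{"fingers":-1,"tx":0,"ty":0,"tz":-10,"roll":0},{"fingers":-1,"tx":0,"ty":0,"tz":-20,"roll":0},{"fingers":-1,"tx":0,"ty":0,"tz":-20,"roll":0},{"fingers":-1,"tx":0,"ty":0,"tz":-20,"roll":0},{"fingers":-1,"tx":0,"ty":0,"tz":-20,"roll":0},{"fingers":-1,"tx":0,"ty":0,"tz":-20,"roll":0},{"fingers":-1,"tx":0,"ty":0,"tz":-20,"roll":0},{"fingers":-1,"tx":0,"ty":0,"tz":-20,"roll":0}]'
python3 - <<'E'
from h import *
s=observe(); print(np.round(s["qpos"],3)); print(R.from_euler('xyz',s["tool_rot"]).as_matrix().round(3)); print(s["contact_force"])
E
```

```text
time: 9.2
tool_pos: [-0.2678, 0.7948, 0.3263]
tool_rot: [2.97, 1.427, 1.722]
contact_force: [0.1, 0.0, 0.3]
opening: 0.0004
time: 10.2
tool_pos: [-0.2692, 0.7986, 0.3487]
tool_rot: [3.014, 1.378, 1.766]
contact_force: [-0.3, 0.5, -0.8]
opening: 0.0006
time: 11.2
tool_pos: [-0.2831, 0.847, 0.2755]
tool_rot: [3.04, 1.327, 1.793]
contact_force: [-0.5, -0.8, 0.9]
opening: 0.0006
[ 1.809  1.112  0.037 -0.004  1.749  1.484]
[[-0.053  0.949  0.311]
 [ 0.235  0.315 -0.92 ]
 [-0.971  0.024 -0.24 ]]
[-0.46778438 -0.81307859  0.86099381]
```

```bash

python3 -m crank '[{"fingers":-1,"tx":-4,"ty":-1.2,"tz":-10,"roll":0},{"fingers":-1,"tx":-8,"ty":-5,"tz":-20,"roll":0},{"fingers":-1,"tx":-8,"ty":-7,"tz":-20,"roll":0},{"fingers":-1,"tx":-8,"ty":-7,"tz":-20,"roll":0},{"fingers":-1,"tx":-8,"ty":-7,"tz":-20,"roll":0},{"fingers":-1,"tx":-8,"ty":-7,"tz":-20,"roll":0},{"fingers":-1,"tx":-8,"ty":-7,"tz":-20,"roll":0},{"fingers":-1,"tx":-8,"ty":-7,"tz":-20,"roll":0}]'
python3 -m crank '[{"fingers":-1,"tx":-4,"ty":-2,"tz":-10,"roll":0},{"fingers":-1,"tx":-10,"ty":-5,"tz":-20,"roll":0},{"fingers":-1,"tx":-10,"ty":-5,"tz":-20,"roll":0},{"fingers":-1,"tx":-10,"ty":-5,"tz":-20,"roll":0},{"fingers":-1,"tx":-10,"ty":-5,"tz":-20,"roll":0},{"fingers":-1,"tx":-10,"ty":-5,"tz":-20,"roll":0},{"fingers":-1,"tx":-10,"ty":-5,"tz":-20,"roll":0},{"fingers":-1,"tx":-10,"ty":-5,"tz":-20,"roll":0}]'
python3 - <<'E'
from h import *
s=observe(); print(np.round(s["qpos"],3)); print(R.from_euler('xyz',s["tool_rot"]).as_matrix().round(3)); print(s["contact_force"])
E
```

```text
time: 12.2
tool_pos: [-0.3644, 0.7993, 0.3399]
tool_rot: [3.074, 1.279, 1.828]
contact_force: [0.3, -0.3, -0.8]
opening: 0.0001
time: 13.2
tool_pos: [-0.3912, 0.7559, 0.4165]
tool_rot: [3.105, 1.229, 1.86]
contact_force: [-0.4, 0.7, 0.2]
opening: 0.0005
[ 1.971  0.943  0.037 -0.038  1.821  1.629]
[[-0.095  0.948  0.304]
 [ 0.321  0.318 -0.892]
 [-0.942  0.012 -0.335]]
[-0.35767754  0.68714371  0.20032077]
```

```bash

python3 -m crank '[{"fingers":-1,"tx":-2,"ty":-3,"tz":-10,"roll":0},{"fingers":-1,"tx":-5,"ty":-5,"tz":-20,"roll":0},{"fingers":-1,"tx":-5,"ty":-7,"tz":-20,"roll":0},{"fingers":-1,"tx":-5,"ty":-7,"tz":-20,"roll":0},{"fingers":-1,"tx":-5,"ty":-7,"tz":-20,"roll":0},{"fingers":-1,"tx":-5,"ty":-7,"tz":-20,"roll":0},{"fingers":-1,"tx":-5,"ty":-7,"tz":-20,"roll":0},{"fingers":-1,"tx":-5,"ty":-7,"tz":-20,"roll":0}]'
python3 -m crank '[{"fingers":-1,"tx":-2,"ty":-3,"tz":-10,"roll":0},{"fingers":-1,"tx":-5,"ty":-5,"tz":-20,"roll":0},{"fingers":-1,"tx":-5,"ty":-7,"tz":-20,"roll":0},{"fingers":-1,"tx":-5,"ty":-7,"tz":-20,"roll":0},{"fingers":-1,"tx":-5,"ty":-7,"tz":-20,"roll":0},{"fingers":-1,"tx":-5,"ty":-7,"tz":-20,"roll":0},{"fingers":-1,"tx":-5,"ty":-7,"tz":-20,"roll":0},{"fingers":-1,"tx":-5,"ty":-7,"tz":-20,"roll":0}]'
python3 -m crank '[{"fingers":-1,"tx":-2,"ty":-3,"tz":-10,"roll":0},{"fingers":-1,"tx":-5,"ty":-5,"tz":-20,"roll":0},{"fingers":-1,"tx":-5,"ty":-7,"tz":-20,"roll":0},{"fingers":-1,"tx":-5,"ty":-7,"tz":-20,"roll":0},{"fingers":-1,"tx":-5,"ty":-7,"tz":-20,"roll":0},{"fingers":-1,"tx":-5,"ty":-7,"tz":-20,"roll":0},{"fingers":-1,"tx":-5,"ty":-7,"tz":-20,"roll":0},{"fingers":-1,"tx":-5,"ty":-7,"tz":-20,"roll":0}]'
python3 - <<'E'
from h import *
s=observe(); print(np.round(s["qpos"],3)); print(R.from_euler('xyz',s["tool_rot"]).as_matrix().round(3)); 
for w in ([.1,.5,.45],[.45,.25,.45],[.62,-.2,.3]): print(units(np.array(w)-s["tool_pos"]))
E
```

```text
time: 14.2
tool_pos: [-0.4433, 0.7407, 0.4224]
tool_rot: [3.135, 1.18, 1.892]
contact_force: [1.5, 1.0, -0.1]
opening: 0.0001
time: 15.2
tool_pos: [-0.4767, 0.7254, 0.4403]
tool_rot: [-3.121, 1.13, 1.922]
contact_force: [0.4, -0.8, 0.1]
opening: 0.0006
time: 16.2
tool_pos: [-0.4978, 0.7102, 0.4667]
tool_rot: [-3.097, 1.08, 1.95]
contact_force: [-0.1, -0.3, -0.2]
opening: 0.0003
[ 2.121  0.899  0.037 -0.081  1.72   1.755]
[[-0.174  0.943  0.284]
 [ 0.438  0.333 -0.835]
 [-0.882 -0.021 -0.47 ]]
[-4.53 12.35  8.83]
[-8.79 18.52 16.54]
[-11.14  18.87  28.91]
```

```bash

python3 -m crank '[{"fingers":-1,"tx":-0.4,"ty":1.2,"tz":0.8,"roll":0},{"fingers":-1,"tx":-0.9,"ty":2.4,"tz":1.6,"roll":0},{"fingers":-1,"tx":-1.3,"ty":3.7,"tz":2.5,"roll":0},{"fingers":-1,"tx":-1.8,"ty":4.9,"tz":3.3,"roll":0},{"fingers":-1,"tx":-2.2,"ty":6.2,"tz":4.1,"roll":0},{"fingers":-1,"tx":-2.7,"ty":7.4,"tz":5,"roll":0},{"fingers":-1,"tx":-3.1,"ty":8.7,"tz":5.8,"roll":0},{"fingers":-1,"tx":-3.6,"ty":9.9,"tz":6.6,"roll":0}]'
python3 -m crank '[{"fingers":-1,"tx":-0.6,"ty":1,"tz":1,"roll":0},{"fingers":-1,"tx":-1.2,"ty":2,"tz":2.1,"roll":0},{"fingers":-1,"tx":-1.8,"ty":3,"tz":3.1,"roll":0},{"fingers":-1,"tx":-2.3,"ty":3.9,"tz":4.2,"roll":0},{"fingers":-1,"tx":-2.9,"ty":4.9,"tz":5.2,"roll":0},{"fingers":-1,"tx":-3.5,"ty":5.9,"tz":6.3,"roll":0},{"fingers":-1,"tx":-4.1,"ty":6.9,"tz":7.3,"roll":0},{"fingers":-1,"tx":-4.7,"ty":7.9,"tz":8.4,"roll":0}]'
python3 - <<'E'
from h import *
s=observe(); print(np.round(s["qpos"],3)); M=R.from_euler('xyz',s["tool_rot"]).as_matrix();print(M.round(3)); 
for w in ([.62,-.0,.45],[.66,-.24,.4],[.66,-.24,.25]): print(units(np.array(w)-s["tool_pos"]))
E
```

```text
time: 17.2
tool_pos: [-0.0606, 0.5696, 0.4611]
tool_rot: [-3.098, 1.08, 1.949]
contact_force: [0.7, 1.2, -0.2]
opening: 0.0003
time: 18.2
tool_pos: [0.3636, 0.3126, 0.4625]
tool_rot: [-3.1, 1.08, 1.946]
contact_force: [0.2, 0.9, 0.1]
opening: 0.0004
[ 0.249  0.128  1.332  0.493  1.729 -0.017]
[[-0.173  0.943  0.284]
 [ 0.438  0.332 -0.835]
 [-0.882 -0.02  -0.471]]
[-4.26  3.46  8.5 ]
[-5.96  2.43 14.38]
[-2.65  2.51 16.15]
```

The tilt is now 28° toward 111.7°, which clears the pipe. The blue riser stands 64 mm behind the white one and 78 mm to the side, so the wide body would hit it if centred. I'll start with the +y finger at full opening, its flat tip squarely behind the cap, and centre up later. First I go above the stand-off.

```bash

python3 -m crank '[{"fingers":1,"tx":-0.6,"ty":0.2,"tz":1.4,"roll":0},{"fingers":1,"tx":-1.2,"ty":0.3,"tz":2.8,"roll":0},{"fingers":1,"tx":-1.9,"ty":0.5,"tz":4.2,"roll":0},{"fingers":1,"tx":-2.5,"ty":0.7,"tz":5.6,"roll":0},{"fingers":1,"tx":-3.1,"ty":0.8,"tz":7,"roll":0},{"fingers":1,"tx":-3.8,"ty":1,"tz":8.4,"roll":0},{"fingers":1,"tx":-4.4,"ty":1.2,"tz":9.8,"roll":0},{"fingers":1,"tx":-5,"ty":1.3,"tz":11.2,"roll":0}]'
cat >> h.py <<'E'
def go(ry,off_along,z,lat,riser=(.630,-.110)):
    s=observe(); M=R.from_euler('xyz',s["tool_rot"]).as_matrix(); u=-M[:2,2]/np.linalg.norm(M[:2,2]); y=M[:2,1]/np.linalg.norm(M[:2,1])
    t=np.r_[np.array(riser)-off_along*u-lat*y,z]; print("az",np.degrees(np.arctan2(u[1],u[0])).round(1),"now",s["tool_pos"].round(4),"target",t.round(4),"units",units(t-s["tool_pos"],s)); return t
E
python3 - <<'E'
from h import *
go(0,.078,.40,.0495); go(0,.078,.15,.0495); go(0,.078,.034,.0495); print(observe()["qpos"].round(2))
E
```

```text
time: 19.2
tool_pos: [0.5738, -0.1323, 0.4264]
tool_rot: [-3.098, 1.081, 1.948]
contact_force: [1.9, 0.0, -0.2]
opening: 0.0761
az 108.8 now [ 0.5738 -0.1323  0.4264] target [ 0.6084 -0.2003  0.4   ] units [-0.31  0.26  1.98]
az 108.8 now [ 0.5738 -0.1323  0.4264] target [ 0.6084 -0.2003  0.15  ] units [5.2  0.39 4.91]
az 108.8 now [ 0.5738 -0.1323  0.4264] target [ 0.6084 -0.2003  0.034 ] units [7.76 0.45 6.28]
[-0.51  0.62  0.7   0.37  2.18 -0.68]
```

```bash

python3 -m crank '[{"fingers":1,"tx":-0.2,"ty":0.2,"tz":1,"roll":0},{"fingers":1,"tx":-0.3,"ty":0.3,"tz":2,"roll":0},{"fingers":1,"tx":-0.3,"ty":0.3,"tz":2,"roll":0},{"fingers":1,"tx":0.8,"ty":0.3,"tz":2.6,"roll":0},{"fingers":1,"tx":2,"ty":0.3,"tz":3.2,"roll":0},{"fingers":1,"tx":3.2,"ty":0.4,"tz":3.8,"roll":0},{"fingers":1,"tx":4.4,"ty":0.4,"tz":4.5,"roll":0},{"fingers":1,"tx":5.2,"ty":0.4,"tz":4.9,"roll":0}]'
python3 - <<'E'
from h import *
go(0,.078,.034,.0495); s=observe(); print(s["qpos"].round(2),s["opening"])
M=R.from_euler('xyz',s["tool_rot"]).as_matrix()
p,d=read_camera("scene"); p2,d2=read_camera("top"); np.savez("g2",p=p,d=d,p2=p2,d2=d2)
cv2.imwrite("pics/g2.png",np.hstack([cv2.resize(p[60:260,100:340,::-1],(480,400)),cv2.resize(p2[120:280,330:490,::-1],(320,320))[:320].repeat(1,0) if 0 else cv2.copyMakeBorder(cv2.resize(p2[120:280,330:490,::-1],(320,320)),0,80,0,0,0)]))
C=cloud("scene",d).reshape(-1,3); P=(C-s["tool_pos"])@M
for a in np.arange(-.02,.03,.01):
  Q=P[(P[:,0]>=a)&(P[:,0]<a+.01)&(abs(P[:,1])>.03)&(abs(P[:,1])<.08)&(abs(P[:,2])<.02)]
  for sg in(1,-1):
    q=Q[Q[:,1]*sg>0]
    if len(q)>3: print(a.round(3),sg,len(q),"y",q[:,1].min().round(4),q[:,1].max().round(4),"z",q[:,2].min().round(4),q[:,2].max().round(4))
E
```

```text
time: 20.2
tool_pos: [0.6069, -0.1965, 0.1491]
tool_rot: [-3.095, 1.08, 1.952]
contact_force: [0.5, -0.0, 0.8]
opening: 0.0917
az 108.8 now [ 0.6069 -0.1965  0.1491] target [ 0.6085 -0.2003  0.034 ] units [2.49 0.07 1.45]
[-0.56  0.85  1.01  0.28  1.69 -0.92] 0.09168747538367529
-0.02 1 53 y 0.0475 0.0674 z -0.013 0.0037
-0.02 -1 58 y -0.0651 -0.0446 z -0.0122 0.009
-0.01 1 43 y 0.0453 0.0655 z -0.0128 0.0004
-0.01 -1 53 y -0.0629 -0.0441 z -0.0125 0.0093
0.0 1 50 y 0.0461 0.0648 z -0.0118 0.006
0.0 -1 56 y -0.0637 -0.0444 z -0.0123 0.0099
0.01 1 41 y 0.0483 0.0639 z -0.0127 0.0102
0.01 -1 49 y -0.0603 -0.0431 z -0.0122 0.0106
0.02 1 16 y 0.046 0.0552 z -0.0107 0.0085
0.02 -1 9 y -0.0487 -0.0451 z -0.0086 0.0087
```

View pics/g2.png

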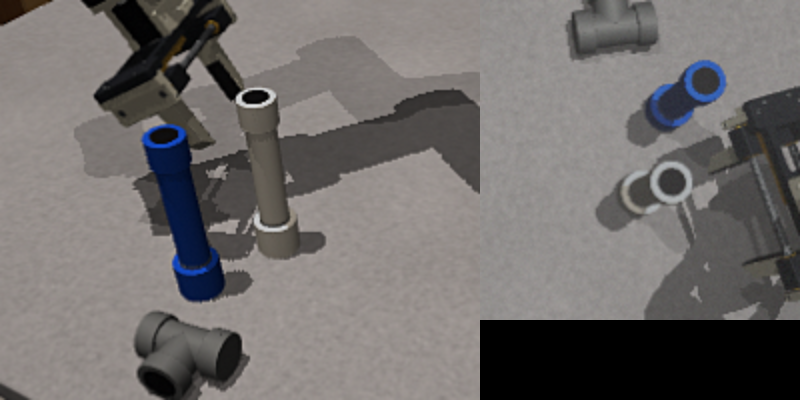

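The +y finger is lined up behind the white riser in the top crop (finger tip near (720,165), riser at (665,185)). The body's end passes close to the blue riser (705,80), so I'll check that gap in numbers.

```bash
python3 - <<'E'
from h import *
z=np.load("scene.npz"); P=cloud("scene",z["d"]).reshape(-1,3)
def fitc(P):
    A=np.c_[2*P,np.ones(len(P))]; b=(P**2).sum(1); x=np.linalg.lstsq(A,b,rcond=None)[0]; return x[:2],np.sqrt(x[2]+x[:2]@x[:2])
c=np.array([.726,-.143]); n=np.hypot(*(P[:,:2]-c).T)<.05
for lo,hi in((.008,.034),(.05,.15),(.164,.186)):
    m=n&(P[:,2]>lo)&(P[:,2]<hi); r=fitc(P[m][:,:2]); print(lo,r)
t=go(0,.078,.034,.051); s=observe(); M=R.from_euler('xyz',s["tool_rot"]).as_matrix(); y=M[:2,1]/np.linalg.norm(M[:2,1])
print("blue lateral from tool",(r[0]-t[:2])@y,"along",(r[0]-t[:2])@[-y[1],y[0]])
E
```

```text
0.008 (array([ 0.72477098, -0.14221539]), np.float64(0.023171433819907196))
0.05 (array([ 0.72493819, -0.14225078]), np.float64(0.015159407596926026))
0.164 (array([ 0.72464158, -0.14294029]), np.float64(0.0193026982449964))
az 108.7 now [ 0.606  -0.196   0.1476] target [ 0.6069 -0.2009  0.034 ] units [2.44 0.05 1.46]
blue lateral from tool 0.13032112560270648 along 0.015373107478128778
```

```bash

python3 -m crank '[{"fingers":1,"tx":0.5,"ty":0,"tz":0.3,"roll":0},{"fingers":1,"tx":1,"ty":0,"tz":0.6,"roll":0},{"fingers":1,"tx":1.5,"ty":0,"tz":0.9,"roll":0},{"fingers":1,"tx":2,"ty":0,"tz":1.2,"roll":0},{"fingers":1,"tx":2.4,"ty":0.1,"tz":1.4,"roll":0},{"fingers":1,"tx":2.4,"ty":0.1,"tz":1.4,"roll":0},{"fingers":1,"tx":2.4,"ty":0.1,"tz":1.4,"roll":0},{"fingers":1,"tx":2.4,"ty":0.1,"tz":1.4,"roll":0}]'
python3 - <<'E'
from h import *
go(0,.048,.033,.0505); go(0,-.082,.033,.0505); u=np.array([-.350,.937]); print("per 40mm along push line",units(np.r_[u,0]*.04))
E
```

```text
time: 21.3
tool_pos: [0.6112, -0.2015, 0.0404]
tool_rot: [-3.099, 1.082, 1.948]
contact_force: [0.0, 0.3, 0.1]
opening: 0.0919
az 108.8 now [ 0.6112 -0.2015  0.0404] target [ 0.5979 -0.1722  0.033 ] units [ 0.54 -0.07 -0.62]
az 108.8 now [ 0.6112 -0.2015  0.0404] target [ 0.5559 -0.0492  0.033 ] units [ 2.06 -0.03 -3.49]
per 40mm along push line [ 0.47 -0.02 -0.88]
```

```bash

python3 -m crank '[{"fingers":1,"tx":0.3,"ty":0,"tz":-0.2,"roll":0},{"fingers":1,"tx":0.5,"ty":-0.1,"tz":-0.5,"roll":0},{"fingers":1,"tx":0.58,"ty":-0.1,"tz":-0.7,"roll":0},{"fingers":1,"tx":0.65,"ty":-0.1,"tz":-0.82,"roll":0},{"fingers":1,"tx":0.71,"ty":-0.1,"tz":-0.94,"roll":0},{"fingers":1,"tx":0.78,"ty":-0.1,"tz":-1.06,"roll":0},{"fingers":1,"tx":0.84,"ty":-0.1,"tz":-1.18,"roll":0},{"fingers":1,"tx":0.9,"ty":-0.1,"tz":-1.3,"roll":0}]'
cat >> h.py <<'E'
def fitc(P):
    A=np.c_[2*P,np.ones(len(P))]; b=(P**2).sum(1); x=np.linalg.lstsq(A,b,rcond=None)[0]; return x[:2],np.sqrt(x[2]+x[:2]@x[:2])
def riser(g,n="scene",view=None):
    p,d=read_camera(n); P=cloud(n,d).reshape(-1,3); g=np.array(g)
    if view: x0,y0,x1,y1,f=view[1:]; cv2.imwrite(view[0],cv2.resize(p[y0:y1,x0:x1,::-1],None,fx=f,fy=f))
    for lo,hi in((.165,.187),(.09,.155),(.01,.036)):
        m=(np.hypot(*(P[:,:2]-g).T)<.045)&(P[:,2]>lo)&(P[:,2]<hi)
        if m.sum()>20:
            c,r=fitc(P[m][:,:2]); print(n,lo,m.sum(),c.round(4),r.round(4))
E
python3 - <<'E'
from h import *
s=observe(); M=R.from_euler('xyz',s["tool_rot"]).as_matrix()
u=-M[:2,2]/np.linalg.norm(M[:2,2]);y=M[:2,1]/np.linalg.norm(M[:2,1])
print("expected",(s["tool_pos"][:2]+.0505*y+.045*u).round(4), s["tool_pos"].round(4))
riser(s["tool_pos"][:2]+.0505*y+.045*u,"scene",("pics/g3.png",130,70,330,230,3))
E
```

```text
time: 22.3
tool_pos: [0.5858, -0.1433, 0.0323]
tool_rot: [-3.097, 1.081, 1.949]
contact_force: [0.4, -3.6, 1.0]
opening: 0.0913
expected [ 0.619  -0.0839] [ 0.5858 -0.1433  0.0323]
scene 0.165 199 [ 0.6237 -0.0829] 0.0191
scene 0.09 476 [ 0.6174 -0.0971] 0.029
scene 0.01 259 [ 0.6202 -0.0897] 0.0296
```

View pics/g3.png

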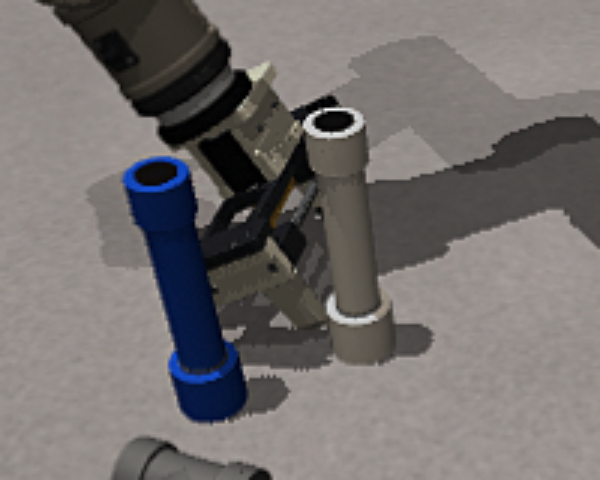

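The finger pushes the cap at (330,330) in the crop, and the riser is upright and sliding. The fit shows it drifting 5 mm toward the finger's outer edge, so I'll back off slightly, shift sideways and continue.

```bash

python3 -m crank '[{"fingers":1,"tx":-0.06,"ty":0,"tz":0.12,"roll":0},{"fingers":1,"tx":-0.06,"ty":0.16,"tz":0.12,"roll":0},{"fingers":1,"tx":0,"ty":0.16,"tz":-0.02,"roll":0},{"fingers":1,"tx":0.1,"ty":0.15,"tz":-0.19,"roll":0},{"fingers":1,"tx":0.2,"ty":0.14,"tz":-0.38,"roll":0},{"fingers":1,"tx":0.3,"ty":0.13,"tz":-0.57,"roll":0},{"fingers":1,"tx":0.4,"ty":0.12,"tz":-0.76,"roll":0},{"fingers":1,"tx":0.5,"ty":0.12,"tz":-0.95,"roll":0}]'
cat > chk.py <<'E'
import sys
from h import *
s=observe(); M=R.from_euler('xyz',s["tool_rot"]).as_matrix()
u=-M[:2,2]/np.linalg.norm(M[:2,2]);y=M[:2,1]/np.linalg.norm(M[:2,1]); lat=float(sys.argv[1])
g=s["tool_pos"][:2]+lat*y+.045*u
p,d=read_camera("scene"); P=cloud("scene",d).reshape(-1,3)
for lo,hi in((.165,.187),(.01,.036)):
    m=(np.hypot(*(P[:,:2]-g).T)<.04)&(P[:,2]>lo)&(P[:,2]<hi)
    # keep only camera-facing points near cylinder
    c,r=fitc(P[m][:,:2]); q=c-s["tool_pos"][:2]; h=np.array([.5323,.1518])-c
    print(lo,m.sum(),c.round(4),"r",r.round(4),"lat",(q@y).round(4),"along",(q@u).round(4),"to home",h.round(4),"az",np.degrees(np.arctan2(h[1],h[0])).round(1),"D units",units(np.r_[h,0]))
if len(sys.argv)>2: cv2.imwrite(sys.argv[2],cv2.resize(p[50:290,130:450,::-1],None,fx=2,fy=2))
E
python3 chk.py 0.0505
```

```text
time: 23.35
tool_pos: [0.5758, -0.1007, 0.0323]
tool_rot: [-3.096, 1.08, 1.95]
contact_force: [0.6, -1.4, -1.1]
opening: 0.0921
0.165 201 [ 0.6089 -0.0411] r 0.019 lat 0.051 along 0.0458 to home [-0.0766  0.1929] az 111.6 D units [ 2.45 -0.2  -4.57]
0.01 249 [ 0.6054 -0.0472] r 0.0289 lat 0.0457 along 0.0411 to home [-0.0731  0.199 ] az 110.2 D units [ 2.5  -0.06 -4.67]
```

```bash

python3 -m crank '[{"fingers":1,"tx":0.1,"ty":0,"tz":-0.18,"roll":0},{"fingers":1,"tx":0.2,"ty":-0.01,"tz":-0.37,"roll":0},{"fingers":1,"tx":0.3,"ty":-0.02,"tz":-0.56,"roll":0},{"fingers":1,"tx":0.4,"ty":-0.03,"tz":-0.75,"roll":0},{"fingers":1,"tx":0.5,"ty":-0.04,"tz":-0.94,"roll":0},{"fingers":1,"tx":0.6,"ty":-0.05,"tz":-1.12,"roll":0},{"fingers":1,"tx":0.7,"ty":-0.06,"tz":-1.3,"roll":0},{"fingers":1,"tx":0.7,"ty":-0.06,"tz":-1.3,"roll":0}]'
python3 chk.py 0.0505
```

```text
time: 24.4
tool_pos: [0.5538, -0.0455, 0.0322]
tool_rot: [-3.096, 1.079, 1.951]
contact_force: [-0.4, 0.0, 0.2]
opening: 0.0918
0.165 208 [0.5931 0.0154] r 0.019 lat 0.0574 along 0.045 to home [-0.0608  0.1364] az 114.0 D units [ 1.76 -0.3  -3.28]
0.01 246 [0.589  0.0109] r 0.0284 lat 0.052 along 0.042 to home [-0.0567  0.1409] az 111.9 D units [ 1.79 -0.16 -3.35]
```

The riser is 131 mm along and 148 mm from home, exactly on the rack's axis (114°). The blue riser is clear now, so I back off 20 mm, close the fingers to a 20 mm cradle, centre behind it and roll 4° to match the rack.

```bash

python3 -m crank '[{"fingers":-0.56,"tx":-0.12,"ty":-0.02,"tz":0.22,"roll":0},{"fingers":-0.56,"tx":-0.24,"ty":-0.02,"tz":0.44,"roll":0},{"fingers":-0.56,"tx":-0.24,"ty":0.3,"tz":0.44,"roll":-0.1},{"fingers":-0.56,"tx":-0.24,"ty":0.7,"tz":0.44,"roll":-0.2},{"fingers":-0.56,"tx":-0.24,"ty":1.1,"tz":0.44,"roll":-0.4},{"fingers":-0.56,"tx":-0.24,"ty":1.43,"tz":0.44,"roll":-0.4},{"fingers":-0.56,"tx":-0.24,"ty":1.43,"tz":0.44,"roll":-0.4},{"fingers":-0.56,"tx":-0.24,"ty":1.43,"tz":0.44,"roll":-0.4}]'
python3 chk.py 0 pics/g4.png; python3 -c "
from h import *
s=observe();print(R.from_euler('xyz',s['tool_rot']).as_matrix().round(3),s['opening'])"
```

```text
time: 25.45
tool_pos: [0.6145, -0.0462, 0.0308]
tool_rot: [3.118, 1.08, 1.951]
contact_force: [0.5, -1.0, -0.1]
opening: 0.021
0.165 191 [0.5928 0.0155] r 0.019 lat 0.0041 along 0.0652 to home [-0.0605  0.1363] az 113.9 D units [ 1.76 -0.06 -3.29]
0.01 221 [ 0.5953 -0.0053] r 0.0332 lat -0.0018 along 0.0452 to home [-0.063   0.1571] az 111.8 D units [ 1.99  0.08 -3.73]
[[-0.175  0.921  0.349]
 [ 0.438  0.39  -0.81 ]
 [-0.882  0.011 -0.471]] 0.020436517394883676
```

View pics/g4.png

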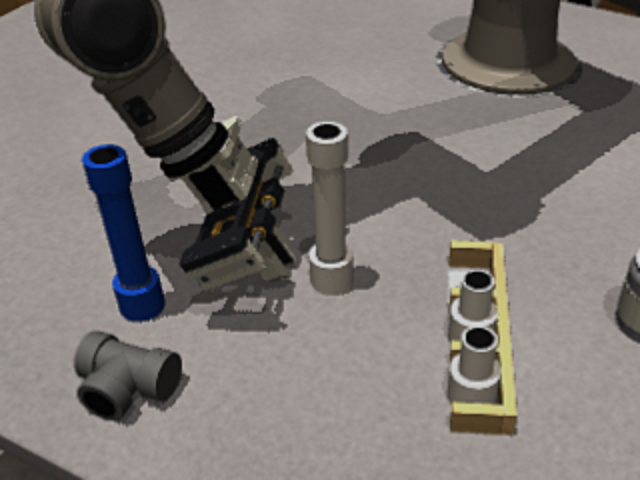

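The crop shows the gripper behind the riser at (330,285), clear of the pipe and of the blue riser, with the free stall at (465,265). I'll correct 4 mm sideways and push with the cradle.

```bash

python3 -m crank '[{"fingers":-0.56,"tx":0.05,"ty":0.1,"tz":-0.12,"roll":0},{"fingers":-0.56,"tx":0.13,"ty":0.1,"tz":-0.3,"roll":0},{"fingers":-0.56,"tx":0.21,"ty":0.1,"tz":-0.47,"roll":0},{"fingers":-0.56,"tx":0.31,"ty":0.1,"tz":-0.65,"roll":0},{"fingers":-0.56,"tx":0.4,"ty":0.09,"tz":-0.83,"roll":0},{"fingers":-0.56,"tx":0.5,"ty":0.09,"tz":-1.01,"roll":0},{"fingers":-0.56,"tx":0.59,"ty":0.09,"tz":-1.19,"roll":0},{"fingers":-0.56,"tx":0.68,"ty":0.09,"tz":-1.37,"roll":0}]'
python3 chk.py 0
```

```text
time: 26.5
tool_pos: [0.594, 0.012, 0.0328]
tool_rot: [3.117, 1.08, 1.95]
contact_force: [0.6, -1.8, -1.5]
opening: 0.02
0.165 206 [0.5785 0.0507] r 0.0189 lat 0.0009 along 0.0417 to home [-0.0462  0.1011] az 114.6 D units [ 1.31 -0.08 -2.45]
0.01 261 [0.5754 0.0461] r 0.0278 lat -0.0038 along 0.0387 to home [-0.0431  0.1057] az 112.2 D units [ 1.35  0.04 -2.52]
```

```bash

python3 -m crank '[{"fingers":-0.56,"tx":0.09,"ty":0,"tz":-0.18,"roll":0},{"fingers":-0.56,"tx":0.19,"ty":-0.01,"tz":-0.36,"roll":0},{"fingers":-0.56,"tx":0.29,"ty":-0.02,"tz":-0.54,"roll":0},{"fingers":-0.56,"tx":0.38,"ty":-0.03,"tz":-0.72,"roll":0},{"fingers":-0.56,"tx":0.48,"ty":-0.04,"tz":-0.89,"roll":0},{"fingers":-0.56,"tx":0.57,"ty":-0.05,"tz":-1.07,"roll":0},{"fingers":-0.56,"tx":0.67,"ty":-0.05,"tz":-1.25,"roll":0},{"fingers":-0.56,"tx":0.76,"ty":-0.05,"tz":-1.42,"roll":0}]'
python3 chk.py 0
```

```text
time: 27.55
tool_pos: [0.5671, 0.0704, 0.0329]
tool_rot: [3.117, 1.08, 1.95]
contact_force: [1.0, -1.3, -0.7]
opening: 0.0203
0.165 204 [0.551  0.1088] r 0.0193 lat 0.0002 along 0.0416 to home [-0.0187  0.043 ] az 113.6 D units [ 0.55 -0.01 -1.03]
0.01 262 [0.5487 0.1046] r 0.0275 lat -0.0036 along 0.0387 to home [-0.0164  0.0472] az 109.2 D units [ 0.59  0.08 -1.1 ]
```

```bash

python3 -m crank '[{"fingers":-0.56,"tx":0.06,"ty":0,"tz":-0.12,"roll":0},{"fingers":-0.56,"tx":0.12,"ty":0,"tz":-0.23,"roll":0},{"fingers":-0.56,"tx":0.18,"ty":0,"tz":-0.34,"roll":0},{"fingers":-0.56,"tx":0.24,"ty":0,"tz":-0.45,"roll":0},{"fingers":-0.56,"tx":0.3,"ty":0,"tz":-0.56,"roll":0},{"fingers":-0.56,"tx":0.36,"ty":0,"tz":-0.67,"roll":0},{"fingers":-0.56,"tx":0.42,"ty":0,"tz":-0.78,"roll":0},{"fingers":-0.56,"tx":0.48,"ty":0,"tz":-0.89,"roll":0}]'
python3 chk.py 0 pics/g5.png
```

```text
time: 28.6
tool_pos: [0.5515, 0.1075, 0.0327]
tool_rot: [3.116, 1.081, 1.949]
contact_force: [1.9, -3.2, 1.0]
opening: 0.0205
0.165 214 [0.536  0.1459] r 0.019 lat 0.0008 along 0.0415 to home [-0.0037  0.0059] az 122.3 D units [ 0.08 -0.03 -0.15]
0.01 212 [0.5293 0.149 ] r 0.0335 lat -0.0042 along 0.0469 to home [0.003  0.0028] az 42.9 D units [ 0.02  0.1  -0.03]
```

View pics/g5.png

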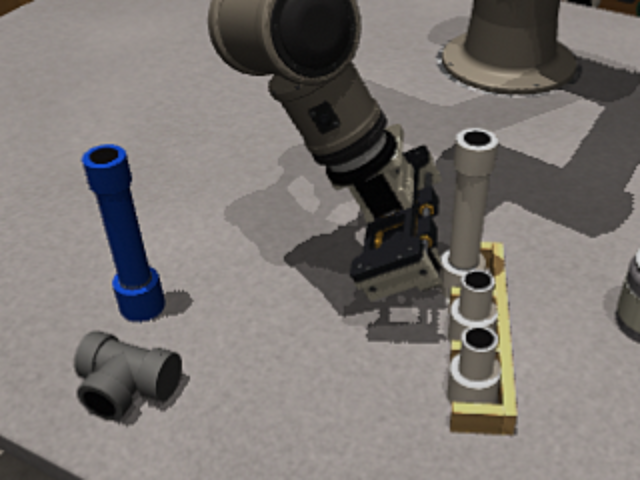

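The riser stands upright in the free stall at (470,265), about 6-7 mm short of home. I'll creep the rest.

```bash

python3 -m crank '[{"fingers":-0.56,"tx":0.02,"ty":0,"tz":-0.03,"roll":0},{"fingers":-0.56,"tx":0.03,"ty":0,"tz":-0.06,"roll":0},{"fingers":-0.56,"tx":0.05,"ty":0,"tz":-0.09,"roll":0},{"fingers":-0.56,"tx":0.06,"ty":0,"tz":-0.12,"roll":0},{"fingers":-0.56,"tx":0.08,"ty":0,"tz":-0.14,"roll":0},{"fingers":-0.56,"tx":0.09,"ty":0,"tz":-0.16,"roll":0},{"fingers":-0.56,"tx":0.09,"ty":0,"tz":-0.17,"roll":0},{"fingers":-0.56,"tx":0.09,"ty":0,"tz":-0.17,"roll":0}]'
python3 chk.py 0
```

```text
time: 29.65
tool_pos: [0.5484, 0.1144, 0.0327]
tool_rot: [3.117, 1.08, 1.95]
contact_force: [0.7, -2.4, 1.1]
opening: 0.0206
0.165 207 [0.5325 0.1526] r 0.0193 lat 0.0002 along 0.0414 to home [-0.0002 -0.0008] az -104.1 D units [-0.01 -0.01  0.01]
0.01 215 [0.5276 0.1545] r 0.032 lat -0.0035 along 0.0451 to home [ 0.0047 -0.0027] az -29.7 D units [-0.05  0.08  0.1 ]
```

```bash

python3 -m crank '[{"fingers":-0.56,"tx":0,"ty":0,"tz":-0.01,"roll":0},{"fingers":-0.56,"tx":0.01,"ty":0,"tz":-0.02,"roll":0},{"fingers":-0.56,"tx":0.01,"ty":0,"tz":-0.03,"roll":0},{"fingers":-0.56,"tx":0.02,"ty":0,"tz":-0.04,"roll":0},{"fingers":-0.56,"tx":0.02,"ty":0,"tz":-0.04,"roll":0},{"fingers":-0.56,"tx":0.02,"ty":0,"tz":-0.04,"roll":0},{"fingers":-0.56,"tx":0.02,"ty":0,"tz":-0.04,"roll":0},{"fingers":-0.56,"tx":0.02,"ty":0,"tz":-0.04,"roll":0}]'
python3 chk.py 0
```

```text
time: 30.7
tool_pos: [0.5478, 0.1159, 0.0327]
tool_rot: [3.117, 1.08, 1.95]
contact_force: [0.7, -3.6, 0.1]
opening: 0.0203
0.165 207 [0.5321 0.1544] r 0.0191 lat 0.0006 along 0.0416 to home [ 0.0002 -0.0026] az -84.8 D units [-0.03 -0.02  0.06]
0.01 210 [0.5276 0.1564] r 0.0319 lat -0.0028 along 0.0452 to home [ 0.0047 -0.0046] az -44.5 D units [-0.07  0.06  0.14]
```

```bash

python3 -m crank '[{"fingers":-0.56,"tx":0,"ty":0,"tz":-0.01,"roll":0},{"fingers":-0.56,"tx":0.01,"ty":0,"tz":-0.02,"roll":0},{"fingers":-0.56,"tx":0.01,"ty":0,"tz":-0.03,"roll":0},{"fingers":-0.56,"tx":0.02,"ty":0,"tz":-0.04,"roll":0},{"fingers":-0.56,"tx":0.02,"ty":0,"tz":-0.04,"roll":0},{"fingers":-0.56,"tx":0.02,"ty":0,"tz":-0.04,"roll":0},{"fingers":-0.56,"tx":0.02,"ty":0,"tz":-0.04,"roll":0},{"fingers":-0.56,"tx":0.02,"ty":0,"tz":-0.04,"roll":0}]'
python3 chk.py 0
```

```text
time: 31.75
tool_pos: [0.5478, 0.1165, 0.0328]
tool_rot: [3.115, 1.083, 1.948]
contact_force: [2.3, -7.6, 1.0]
opening: 0.0202
0.165 209 [0.5322 0.1544] r 0.0192 lat 0.0004 along 0.041 to home [ 0.0001 -0.0026] az -87.2 D units [-0.03 -0.02  0.05]
0.01 200 [0.5271 0.1566] r 0.0315 lat -0.0033 along 0.045 to home [ 0.0052 -0.0048] az -43.2 D units [-0.07  0.07  0.14]
```

The force rose to 8 N with no further motion, so the riser is home against the fence. Now I back away and rise.

```bash

python3 -m crank '[{"fingers":-0.56,"tx":-0.05,"ty":0,"tz":0.1,"roll":0},{"fingers":-0.56,"tx":-0.15,"ty":0,"tz":0.27,"roll":0},{"fingers":-0.56,"tx":-0.35,"ty":0,"tz":0.65,"roll":0},{"fingers":-0.56,"tx":-0.6,"ty":0,"tz":1.1,"roll":0},{"fingers":-0.56,"tx":-0.85,"ty":0,"tz":1.55,"roll":0},{"fingers":-0.56,"tx":-1.1,"ty":0,"tz":1.95,"roll":0},{"fingers":-0.56,"tx":-1.8,"ty":0,"tz":1.6,"roll":0},{"fingers":-0.56,"tx":-2.4,"ty":0,"tz":1.3,"roll":0}]'
python3 - <<'E'
from h import *
riser((.5322,.1544),"scene"); riser((.5322,.1544),"top",("pics/f_top.png",150,110,470,310,2))
p,d=read_camera("scene"); C=cloud("scene",d); hsv=cv2.cvtColor(p,cv2.COLOR_RGB2HSV)
p2,d2=read_camera("top"); C2=cloud("top",d2); h2=cv2.cvtColor(p2,cv2.COLOR_RGB2HSV)
e=np.array([-.405,.914])
o=np.array([.5323,.1518])
for n,CC,h in(("scene",C,hsv),("top",C2,h2)):
    q=CC[(h[...,1]>70)&(h[...,0]>15)&(h[...,0]<40)&(abs(CC[...,2]-.03)<.004)][:,:2]-o
    a=q@e; b=q@[.914,.405]; k=(b>-.045)&(b<.2)&(abs(a)<.06)&(a>.01); print(n,"back fence top along",np.percentile(a[k],[2,50,98]).round(4))
E
```

```text
time: 32.8
tool_pos: [0.5823, 0.0322, 0.0937]
tool_rot: [3.117, 1.08, 1.949]
contact_force: [0.0, 1.0, 0.4]
opening: 0.02
scene 0.165 209 [0.5321 0.1544] 0.0191
scene 0.09 434 [0.5325 0.1545] 0.0151
scene 0.01 208 [0.529  0.1559] 0.0338
top 0.165 29 [0.534  0.1525] 0.0186
top 0.01 313 [0.5313 0.1552] 0.0388
scene back fence top along [0.0135 0.0314 0.0377]
top back fence top along [0.0115 0.0299 0.0356]
```

View pics/f_top.png

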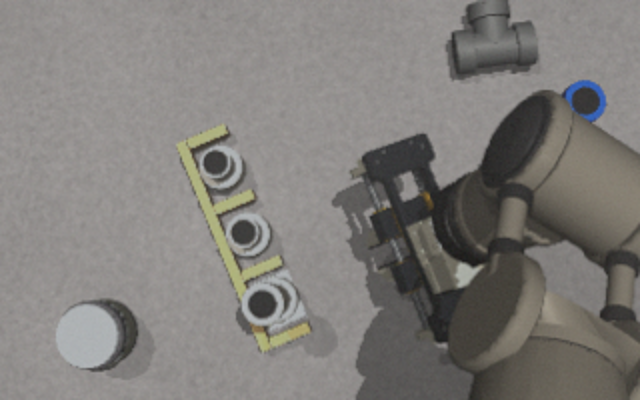

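The top view shows the riser upright in the end stall at (265,303) and touching the back fence. The short risers, tin and tee are where they were, and the gripper is clear.

```bash
python3 -c "
from cell import *
print(hand_in())"
```

```text
the job is handed in; nothing more can be done
None
```

The tall white riser is in the free stall, upright and home against the back fence. The gripper has backed about 90 mm away and touches nothing. I handed the job in at about 33 s of the 64 s allowed.

**How it was done**
- **Tilt:** With the tool straight down, the gripper body would have hit the pipe before a finger reached the cap. I built up a 28° tilt by repeatedly reaching past the arm's limit in free air.
- **Push:** I pushed by the foot cap only, at about 15 mm height. The first 130 mm was with one finger, to keep the body clear of the blue riser standing behind. The rest was with both fingers as a 20 mm cradle.

**Last checks**
- **Home:** The push force rose from about 2.5 N (sliding) to 8 N, and the riser did not move any further.
- **Position:** The two views put its axis at (0.532, 0.154) and (0.534, 0.1525). That is within about 1 mm of home measured from the fence, and up to 2.6 mm from the first card reading, about the 2 mm camera calibration error.
- **Upright:** The pipe and collar axes agree to 0.5 mm.
- **Bystanders:** The short risers, tin and tee look unmoved in the last top view; I did not re-measure them.

**What disagreed**
- **Cap fits:** Circle fits at cap height were unreliable (radius about 30 mm instead of 24) because the fence and fingers got into them, so I used the collar and pipe fits instead.
- **Joint 3:** It read 0.035–0.038 rad during the over-reaching, just under its stated lower limit of 0.04. I saw no fault reported, but it could count as passing the range.
- **Wrist force:** It showed about 68 N once, in free air at an abrupt stop, well under the 120 N limit.

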